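# Free the slotted washer under a left-hand grinder nut

### The arm

A 6-joint arm with a two-finger parallel gripper is mounted at the origin on the work surface. World frame = base frame: x ahead of the robot, y to its left, z up, the work surface at z = 0. Lengths are in mm, angles in degrees, forces in N, time in s.
With the tool pointing down it reaches from about 350 to 850 mm from the base axis. Payload 8.1 kg.
Tool frame: the origin (TCP) lies at the very end of the fingers, on their centre line; the grasp point (between the pads) lies 19 mm behind it; z points along the fingers, y is the direction in which the jaws open and shut (so a half turn about z gives the same grasp; the last joint's range is limited). The gripper opens to 85 mm and grips with 20 to 120 N. Pads are 22 mm wide; open, the fingers measure 114 mm over their backs; the gripper's body (76 mm by 85 mm) begins 54 mm behind the grasp point. The pads swing forward as they close: fully open they stand 13 mm farther back than shut.
Start: joints at [69.42, 7.471, 85.268, -0, 87.261, -4.893], TCP at [162.213, 577.661, 231.292] pointing down, gripper open.
Joint ranges: [-169.43, 169.43], [-51.17, 129.36], [1.28, 143.12], [-76.62, 256.62], [0, 156.53], [-152.29, 152.29]. Speed limits (degrees/s): [136.94, 136.94, 159.86, 180, 180, 180].

### API

Orientations are given as [roll, pitch, yaw] about the fixed x, y, z axes, in that order (R = Rz(yaw) Ry(pitch) Rx(roll)).
In Python, from bench import r gives the robot as it stands.
- The arm moves only by the shell command python3 -m crank 'ROWS' [OPENING] [FORCE]. ROWS is JSON, a list that holds one entry, the list of rows, each a list of 6 numbers: the shift along the tool's x, y, z in m, then the turn, a rotation vector about the tool's x, y, z in rad. A call has 1 to 10 rows; each row is the pose to reach, as a shift and turn from the pose measured when the call began, along the tool's axes at that moment; what a row does not reach only later rows make up. A row lasts 1/8 s, in which the tool goes at most 62.5 mm and 10.7 degrees, less where a joint would pass 70% of its speed; a pose out of reach is approached as far as the arm can. A call with a gripper value outside its range is refused whole. OPENING is the closure, from 0 (fully open) to 1 (shut), set as the call begins (- or left out, the last holds). The fingers move at their own pace and stop on an object; FORCE is the grip in N (left out, the last holds). Time passes only in rows, so rows that repeat a pose let the fingers close. It gives the time, the measured TCP pose, the force and the opening at its end, in the units of the state.
- r.sense(): the state, without advancing time (a new reading comes with each control period).
- r.snapshot(name): name is "scene" or "top"; returns (picture, depth): 480x640x3 uint8, blue, green, red; 480x640 float32, mm along the optical axis (not along the pixel's ray), 0 where there is no reading.
- r.get_calibration(name): a dict with "mtx" (3x3 intrinsics, pixels), "cam_to_world" (4x4, takes a point from camera to world coordinates). Camera axes: x right, y down, z forward; pixel columns grow to the right and rows downward; lengths in mm; the calibration is good to about 2 mm. A picture is of the moment at which its call begins. get_calibration takes no time and is no camera call.
- r.hand_in(): hands the job in, once; it reports no verdict.
Trained networks look in the newest picture that a camera, given by its name, has taken for a name from the list of things; names that differ only in an ending like _2 or _b are one class to them, and where a whole thing is asked for, a point or a joint stands for the part that bears it (a point fixed in the world has none). Each returns a list of dicts, best first, with "conf" (0 to 1); they miss things now and then, are a little off and sometimes report something else, mostly with a low value. They report only what shows in the picture. A call takes as long as a camera call. They do not tell look-alikes from the thing itself.
- r.look_for(thing, camera): "extent" ([left, top, right, bottom] in pixels, round what is visible of it).
- r.landmark_of(thing, camera): "pixel" ([column, row] in pixels: a listed point, or the origin of a listed thing).
The state is a dict: "time": time; "joint_pos": joint angles; "qd": joint speeds; "joint_efforts": joint torques, N m; "tool_pos": TCP position; "tcp_rot": TCP orientation; "ft_force": force on the tool from outside, world axes, zero at the start; "wrist_torque": the same for the moment, N m; "finger_gap": finger opening in mm.
Only numpy, scipy, OpenCV 4.12 (cv2) and the standard library are available. Lean on these libraries where they do the work, as an engineer would, in place of code of your own. Each camera call takes 0.05 s, during which the arm holds its last target.

### The job

The grinder's wheel is to be changed. Its black hand nut has a left-hand thread: back it off by turning it clockwise seen from above (do not screw it down tight) until you feel it come up against its end stop, without forcing it there. Then draw the slotted steel washer out sideways from under the nut, gently and without wrenching it against spindle or nut, lay it down flat in the white parts tray and let go; leave the nut backed off and the other things on the bench alone.

Things in the scene. Friction and masses are not known exactly. Their poses are not given: they have to be found in the camera images.
- grinder: Fixed bench grinder; origin on the bench below its upright locked spindle. Grey housing 230 x 230 x 65 mm, on it a flat grey grinding wheel 176 mm across, its top 98 mm above the bench. The spindle (18 mm steel) ends in a retaining ring 25 mm across, 44 mm above the wheel: the nut's end stop. Axes turn with the housing, z up.
- spindle (a point): The spindle's axis at the wheel's top face (98 mm above the bench); axes as the grinder's.
- nut: Black moulded T-bar hand nut on the spindle. Origin on the spindle axis, 28 mm below the bar's centre. Left-hand thread: clockwise seen from above loosens it and lifts it 8 mm a turn; anticlockwise tightens it down. Friction 0.22 N m (6 N at 38 mm); it stays where left. How far it is screwed down is unknown: 2.3 to 4.6 rad clockwise bring it to a hard end stop.
- nut_bar (a point): Centre of the nut's bar: 96 mm long (this point's x, spindle axis in the middle), 12 mm thick (y), 20 mm high (z, +-10 mm from here). Under it a collar 36 mm across reaches 20.5 mm below this point. An arm of the bar can be pushed round with shut fingertips, or the bar gripped. Brittle: force on it (push, or squeeze plus push) must stay under 40 N.
- washer: Slotted steel washer, 160 g, flat on the wheel under the nut. Origin on its underside, on the spindle axis at the start. U plate 60 mm wide, 6 mm thick; slot 21 mm wide, open to its +y, so it is drawn out along its own -y. Tongue (14 mm wide, 6 mm high) to a fin at -y. Play at the spindle 1.5 mm each way. Press it on spindle, wheel or nut with under 30 N.
- washer_fin (a point): Centre of the washer's upright fin, the place to grip: 12 mm thick (this point's x), 30 mm long (y), 38 mm high (z, +-19 mm); 77 mm along -y from the washer's origin, 25 mm above its underside. Prong tips lie 103 mm from here along +y: draw the washer 80 mm along -y before lifting, so that it clears the nut's bar.
- washer_mid (a point): Middle of the washer's outline (60 x 118 mm) at its underside; 44 mm along +y and 25 mm below the fin's centre. A raised rim, 12 mm above the underside, surrounds the nut's collar (also across the prong tips) and locks the washer in place until the nut is backed off; with the nut at its end stop the collar is 1.3 mm above the rim.
- tray_in (a point): Centre of the inner floor (4 mm above the bench) of the white, open, fixed parts tray: 140 mm (this point's x) by 190 mm (y) outside, walls 4 mm thick, 24 mm high. The washer fits in it with its length along the tray's y.
Things that resemble listed ones, but are neither listed nor needed, are in the scene too. Several things have the shape of the washer; the one meant has the colours described above. Of the things shaped like the part that bears tray_in, the white one is meant.

How it is judged:
By the outcome, as a careful person would: the job done as asked, in the order asked, and still so for the second after the job is handed in, with the robot touching nothing.
It also fails if it takes over 72 s, if anything falls off the work surface, if the arm or the gripper's body presses on something with over 40 N, if the wrist force passes 120 N, or if a joint passes its speed limit or range.

## Working session

There is one attempt and no reset: what is moved stays moved. The work goes in short steps, Python scripts to look and compute and a shell command to move; the robot and the scene stay as the last step left them, time stands still between calls to the robot, and variables do not carry over. Pictures are saved under pics/ and viewed, and the job is handed in when it is done.

```bash
ls; mkdir -p pics; python3 - <<'E'
from bench import r
import cv2
for n in ("scene","top"):
    p,d=r.snapshot(n); cv2.imwrite(f"pics/{n}0.png",p)
    c=r.get_calibration(n); print(n,c["mtx"],c["cam_to_world"])
    for t in ("spindle","nut_bar","washer","washer_fin","washer_mid","tray_in"):
        for o in r.landmark_of(t,n): print(t,o)
print(r.sense())
E
```

```text
pics
scene [[576.56703949   0.         322.85997369]
 [  0.         576.56703949 237.92588258]
 [  0.           0.           1.        ]] [[ 1.96134358e-01  5.79994661e-01 -7.90656377e-01  1.43927025e+03]
 [ 9.80440919e-01 -1.29428255e-01  1.48269789e-01 -3.30312426e+02]
 [-1.63375891e-02 -8.04272665e-01 -5.94035826e-01  8.42912373e+02]
 [ 0.00000000e+00  0.00000000e+00  0.00000000e+00  1.00000000e+00]]
spindle {'pixel': [469.9, 266.3], 'conf': 0.7}
washer {'pixel': [469.9, 267.5], 'conf': 0.81}
washer_fin {'pixel': [434.5, 254.9], 'conf': 0.98}
washer_fin {'pixel': [450.4, 230.5], 'conf': 0.66}
washer_mid {'pixel': [439.5, 229.9], 'conf': 0.92}
washer_mid {'pixel': [456.9, 260.0], 'conf': 0.77}
tray_in {'pixel': [183.0, 242.2], 'conf': 0.76}
tray_in {'pixel': [251.7, 302.8], 'conf': 0.7}
tray_in {'pixel': [470.6, 262.7], 'conf': 0.54}
top [[470.73706779   0.         318.48819016]
 [  0.         470.73706779 237.67498074]
 [  0.           0.           1.        ]] [[-8.00572044e-03 -9.92583787e-01  1.21298532e-01  3.30914472e+02]
 [-9.99787090e-01  1.02521648e-02  1.79071960e-02 -1.5
[... 700 characters left out ...]
 [472.6, 328.3], 'conf': 0.6}
{'time': 0.7, 'joint_pos': array([ 6.94183984e+01,  7.47017000e+00,  8.52666217e+01,  5.62935120e-04,
        8.72634270e+01, -4.89040850e+00]), 'qd': array([-0.01939824,  0.0685646 , -0.04618631,  0.0367346 ,  0.06588218,
       -0.08925623]), 'joint_efforts': array([ 1.12658574e-03, -5.69166005e+01, -5.00733340e+01, -2.44568055e-04,
        1.91191953e-03,  6.64113031e-05]), 'tool_pos': array([162.22036878, 577.65607482, 231.31392323]), 'tcp_rot': array([-1.79999830e+02, -5.78891114e-04,  1.64308780e+02]), 'ft_force': array([ 0.49451682,  0.26245026, -0.02473903]), 'wrist_torque': array([ 0.0194873 , -0.0629872 , -0.05261978]), 'finger_gap': 85.53859883634293}
```

View pics/scene0.png

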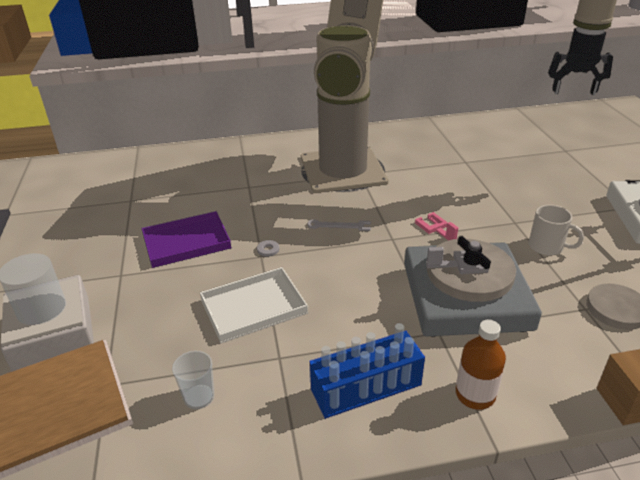

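View pics/top0.png

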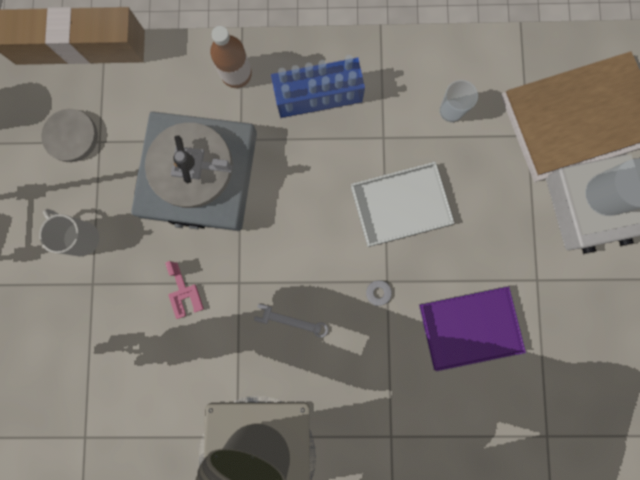

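The scene view shows the grinder at about (470, 275), with the fin left of the nut at (434, 255), a pink decoy washer at (438, 225), the white tray at (253, 303) and a purple decoy tray. The top view shows the grinder at (190, 165), the nut at (183, 160), the fin at (222, 166) and the white tray at (402, 203). Next I'll work out metric positions and zoom in.

```bash
cat > h.py <<'E'
import numpy as np, cv2
from bench import r
def ray(n,px):
    c=r.get_calibration(n);K=c["mtx"];T=c["cam_to_world"]
    d=T[:3,:3]@np.linalg.inv(K)@np.array([px[0],px[1],1.]); return T[:3,3],d
def atz(n,px,z):
    o,d=ray(n,px); return o+d*(z-o[2])/d[2]
def proj(n,P):
    c=r.get_calibration(n);K=c["mtx"];T=np.linalg.inv(c["cam_to_world"])
    q=T[:3,:3]@np.asarray(P,float)+T[:3,3]; q=K@q; return q[:2]/q[2]
def cloud(n,d):
    c=r.get_calibration(n);K=c["mtx"];T=c["cam_to_world"]
    v,u=np.mgrid[0:480,0:640]
    X=np.stack([(u-K[0,2])/K[0,0]*d,(v-K[1,2])/K[1,1]*d,d],-1)@T[:3,:3].T+T[:3,3]
    X[d==0]=np.nan
    return X
E
python3 - <<'E'
from h import *
np.set_printoptions(precision=1,suppress=True)
for n,px,z in [("top",(187.7,161.1),98),("scene",(469.9,266.3),98),("top",(185.3,164.1),98),("scene",(469.9,267.5),98),("top",(223.9,165.7),123),("scene",(434.5,254.9),123),("top",(198.1,166.5),98),("scene",(456.9,260),98),("top",(401.4,200.8),4),("scene",(251.7,302.8),4),("top",(180.5,156),126)]:
    print(n,px,atz(n,px,z))
for n,b in (("top",(120,100,260,240)),("scene",(390,210,540,340))):
    p,d=r.snapshot(n); X=cloud(n,d); np.save(f"X_{n}.npy",X)
    c=p[b[1]:b[3],b[0]:b[2]]; cv2.imwrite(f"pics/{n}_z.png",cv2.resize(c,None,fx=5 if n=="scene" else 4,fy=4,interpolation=cv2.INTER_CUBIC))
    m=(X[...,2]>128); 
    print(n,[ (X[v,u]) for v,u in np.argwhere(m[b[1]:b[3],b[0]:b[2]])[::40]+np.array([b[1],b[0]])])
E
```

```text
top (187.7, 161.1) [603.6 130.2  98. ]
scene (469.9, 266.3) [607.6 127.5  98. ]
top (185.3, 164.1) [597.4 135.   98. ]
scene (469.9, 267.5) [611.1 125.9  98. ]
top (223.9, 165.7) [586.   50.6 123. ]
scene (434.5, 254.9) [586.3  57.3 123. ]
top (198.1, 166.5) [592.1 108.7  98. ]
scene (456.9, 260) [582.7 109.6  98. ]
top (401.4, 200.8) [ 535.3 -315.5    4. ]
scene (251.7, 302.8) [ 517.9 -314.7    4. ]
top (180.5, 156) [605.9 136.3 126. ]
top [array([644.5, 142.3, 138.6]), array([632.2, 141.7, 139.2]), array([621.9, 131.6, 139.4]), array([613.8, 125.5, 132.9]), array([603.7, 121.3, 145.9]), array([598.5, 143. , 144.2]), array([593.4, 134. , 147.8]), array([592. ,  59.8, 142.3]), array([590.4,  44.7, 140.4]), array([588.2, 132.9, 138.3]), array([584. ,  65.4, 142.6]), array([584.5, 135.3, 130.2]), array([576.9, 129.5, 135.6]), array([565.7, 120.1, 139.9]), array([554. , 121.9, 139.4])]
scene [array([554.9, 122.1, 139.8]), array([568.7, 121.2, 137.2]), array([599.5, 129.5, 153.3]), array([604.2, 127.6, 152.1]), array([609.6, 129.7, 150.8]), array([586.2,  43.8, 142.6]), array([593.5,  57.8, 143.3]), array([594., 118., 131.]), array([612.1, 123.7, 141.3]), array([618.2, 135.7, 141.4]), array([594.2,  43.9, 133.6]), array([595.9,  60.5, 129.5]), array([620.2, 128. , 131.7]), array([635.8, 135.3, 135. ]), array([642.3, 135.2, 130.2]), array([830.4,  62.6, 172.6]), array([831.1,  43.6, 170.5]), array([838.3,  41.7, 173.4]), array([841. ,  37.2, 172.5]), array([840.3,  36.6, 167.5]), array([848.7,  65.4, 167.3]), array([851.2,  62.7, 165.9]), array([851.6,  63.3, 161.6]), array([854.9,  53. , 162.6]), array([847.3,  46.3, 151.7])]
```

```bash
python3 - <<'E'
from h import *
np.set_printoptions(precision=1,suppress=True)
X=np.load("X_top.npy")
# tops: heights map
for v in range(130,200,3):
    print(v,' '.join(f"{X[v,u,2]:4.0f}" for u in range(160,250,3)))
E
```

```text
130   66   65  100   99  101   98   96   98   98   97   99   98   96   96   99  100   99   94   65   64   65   64   62   66   65   63   64   64   67   65
133   96   96   99   98   98  100  100   96   97   96  100   96   98   98   98   95   99   98   99   99   63   63   64   63   62   66   65   64   64   65
136   96   95   98  100   95  138  139   97   99   99   98   97  100   96   97   99   96   97  101   93   95   65   64   64   68   63   63   65   63   68
139   97   96   96   99   98  135  138  128   96   96   93   96   96   97   99   97   97   98   97   99   98   66   67   64   65   63   66   65   64   61
142   96  101   96  101   97  136  136  132  101   96   96   98   97   99   98   98   95   97   96   99   99   97   62   61   63   66   67   67   65   64
145   96   98   94   97   98   97  136  138   96   96   96   97   97   95   99   98   96   96   97   97   98   98   99   63   63   63   60   64  nan   62
148  101   98   97   97   97  111  136  140  111  109  109  109   97   95   97   97   99   98   99   99   97   98   98   68   67  nan   62   64   64   63
151   96   96   97   9
[... 1895 characters left out ...]
  96   97   96   97   97   96   99  100   92   64   69   64   64   66   67   62   28
190   99   97  100   95   98   96   97   96   97   97  100   97   99   97   95   94   97   97   98   97   95   80   64   60   66   66   66   61   57   26
193   99   96   97   98   95  100   96   99   98   98   98   98   97   99   96   98   98  100   96   95   78   64   65  nan   64   63   63   63   52   22
196   97  100   95   97   97   97   99   98   98   97   97   96  101   97   96   98  100   99   93   81   68   64   67   66   62   67   67   63   46   -2
199   61   96   95  100   97   99   93   98   97   98   97   96   99   98   98   97   95   85   77   63   65   66   61   65   64   67   63   64   40    4
```

View pics/top_z.png

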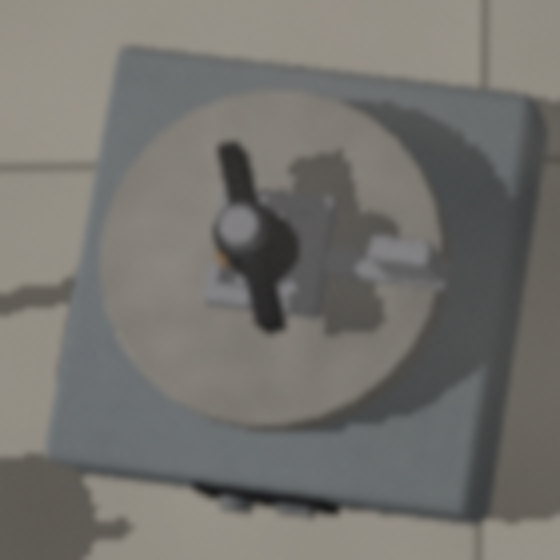

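View pics/scene_z.png

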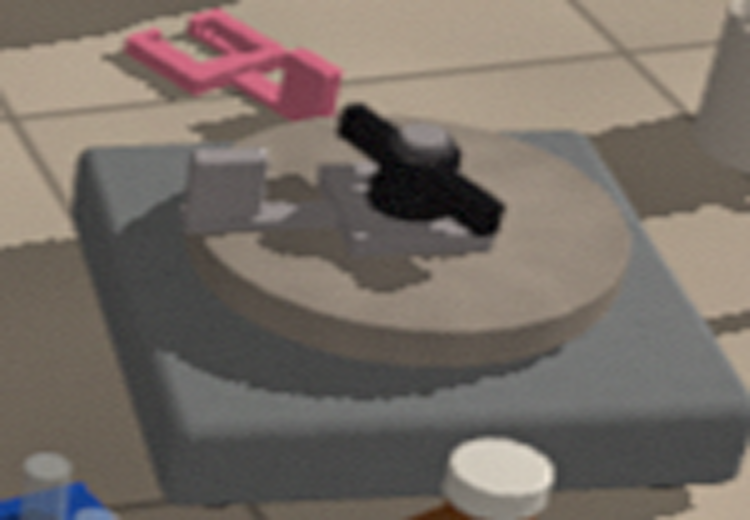

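```bash
python3 - <<'E'
from h import *
from scipy.optimize import minimize
np.set_printoptions(precision=1,suppress=True)
for n in ("top","scene"):
    X=np.load(f"X_{n}.npy"); P=X[np.isfinite(X[...,2])]
    w=P[(np.abs(P[:,2]-97)<4)&(abs(P[:,0]-600)<130)&(abs(P[:,1]-130)<130)]
    # wheel circle via minimal enclosing (trim)
    h=cv2.convexHull(w[:,:2].astype(np.float32)); 
    hp=h[:,0]; A=np.c_[2*hp,np.ones(len(hp))]; s=np.linalg.lstsq(A,(hp**2).sum(1),rcond=None)[0]
    print(n,"wheel",s[:2],np.sqrt(s[2]+s[0]**2+s[1]**2), "z",np.median(w[:,2]))
    b=P[(P[:,2]>132)&(P[:,2]<143)&(abs(P[:,0]-600)<60)&(abs(P[:,1]-130)<30)]
    print("bar rect",cv2.minAreaRect(b[:,:2].astype(np.float32)), np.median(b[:,2]))
    q=b[np.hypot(*(b[:,:2]-[600,131]).T)>22]
    c=q[:,:2].mean(0);u=np.linalg.svd(q[:,:2]-c)[2][0]; print("bar pca",c,u,np.degrees(np.arctan2(u[1],u[0])), np.percentile(q[:,2],[10,50,90]))
    t=P[(P[:,2]>147)&(P[:,2]<160)&(abs(P[:,0]-600)<40)&(abs(P[:,1]-130)<40)]
    print("tip",t.mean(0),t.min(0),t.max(0))
    f=P[(P[:,2]>128)&(P[:,2]<150)&(abs(P[:,0]-588)<30)&(abs(P[:,1]-54)<30)]
    print("fin",cv2.minAreaRect(f[:,:2].astype(np.float32)),np.percentile(f[:,2],[50,90]))
    ft=f[f[:,2]>138]; print("fin top",cv2.minAreaRect(ft[:,:2].astype(np.float32)),ft.mean(0))
    tr=P[(P[:,2]>18)&(P[:,2]<30)&(abs(P[:,0]-530)<130)&(abs(P[:,1]+315)<130)]
    print("tray",cv2.minAreaRect(tr[:,:2].astype(np.float32)))
    tr=P[(P[:,2]>1)&(P[:,2]<30)&(abs(P[:,0]-530)<130)&(abs(P[:,1]+315)<130)]
    print("wheel-housing",cv2.minAreaRect(P[(abs(P[:,2]-65)<3)&(abs(P[:,0]-600)<160)&(abs(P[:,1]-130)<160)][:,:2].astype(np.float32)))
E
```

```text
top wheel [599.3 130.8] 87.58946737771977 z 97.41017097000349
bar rect ((598.4387817382812, 130.5421600341797), (95.02198028564453, 30.997692108154297), 26.61080551147461) 137.65090220408177
bar pca [596.3 129.8] [-1.  -0.2] -166.19273960922263 [134.3 137.7 140. ]
tip [599.6 130.9 149.2] [590.5 120.8 147.1] [610.6 141.9 152. ]
fin ((588.5772094726562, 54.85490417480469), (30.714658737182617, 12.550008773803711), 80.37774658203125) [140.4 143.1]
fin top ((588.7264404296875, 55.18218994140625), (30.086158752441406, 12.387909889221191), 81.33606719970703) [588.1  54.9 141.2]
tray ((527.0880737304688, -313.42608642578125), (140.71585083007812, 191.2675018310547), 14.334895133972168)
wheel-housing ((598.62451171875, 129.82423400878906), (228.05364990234375, 227.08363342285156), 81.72746276855469)
scene wheel [601.7 131. ] 88.44059233022743 z 99.27628790083457
bar rect ((602.484619140625, 129.56910705566406), (95.79933166503906, 32.412208557128906), 24.511533737182617) 139.20177734220334
bar pca [608.2 131.2] [1.  0.2] 13.739902801486918 [134.3 138.9 141.3]
tip [603.7 130.7 150.4] [588.5 118.5 147. ] [615.  142.7 154. ]
fin ((591.0909423828125, 55.3581428527832), (30.720211029052734, 13.882319450378418), 79.14061737060547) [139.5 144.3]
fin top ((591.1106567382812, 55.460662841796875), (30.51138687133789, 13.882319450378418), 79.14061737060547) [592.1  54.8 142.3]
tray ((526.90185546875, -312.5173645019531), (146.37232971191406, 190.78717041015625), 14.313828468322754)
wheel-housing ((602.0949096679688, 130.71231079101562), (228.47743225097656, 232.05001831054688), 81.90252685546875)
```

Fitted positions:

| Item | Value |
|---|---|
| Spindle | ≈ (600.5, 131) |
| Bar heading | 13.8° |
| Bar top | z ≈ 138, so about 3 rad to the stop |
| Washer yaw | ≈ -8.3° |
| Fin centre | ≈ (590, 55) |
| Tray | ≈ (527, -313), yaw 14.3° |

I'll push the arm that points toward the robot with shut fingers.

```bash
cat >> h.py <<'E'
from scipy.spatial.transform import Rotation as Ro
def down(yaw): return Ro.from_euler('xyz',[180,0,yaw],degrees=True)
def plan(ts):
    """ts: list of (x,y,z,yaw)"""
    s=r.sense(); R=Ro.from_euler('xyz',s["tcp_rot"],degrees=True); p=s["tool_pos"]
    for t in ts:
        d=R.inv().apply(np.array(t[:3])-p)/1000; rv=(R.inv()*down(t[3])).as_rotvec()
        print(t,"->",np.round(d,4).tolist(),np.round(rv,3).tolist())
S=np.array([600.5,131.])
def push(th,rad,off,z,yo=0):
    """pusher pose: arm heading th deg, contact radius rad, ccw offset off"""
    a=np.radians(th);u=np.array([np.cos(a),np.sin(a)]);t=np.array([-u[1],u[0]])
    c=S+rad*u+off*t; return (round(c[0],1),round(c[1],1),z,th+yo)
def st():
    s=r.sense(); print("t",round(s["time"],2),"p",np.round(s["tool_pos"],1),"rot",np.round(s["tcp_rot"],2),"F",np.round(s["ft_force"],1),"M",np.round(s["wrist_torque"],2),"gap",round(s["finger_gap"],1),"j",np.round(s["joint_pos"],1))
E
python3 -c "
from h import *
plan([push(193.8,36,27,231),push(193.8,36,27,170)])"
```

```text
(np.float64(572.0), np.float64(96.2), 231, 193.8) -> [-0.5247, -0.3527, 0.0003] [-0.0, 0.0, -0.515]
(np.float64(572.0), np.float64(96.2), 170, 193.8) -> [-0.5247, -0.3527, 0.0613] [-0.0, 0.0, -0.515]
```

```bash
python3 -m crank '[[[-0.055,-0.037,0,0,0,-0.05],[-0.105,-0.07,0,0,0,-0.1],[-0.157,-0.106,0,0,0,-0.15],[-0.21,-0.141,0,0,0,-0.2],[-0.262,-0.176,0,0,0,-0.26],[-0.315,-0.212,0,0,0,-0.31],[-0.367,-0.247,0,0,0,-0.36],[-0.42,-0.282,0,0,0,-0.41],[-0.472,-0.317,0,0,0,-0.46],[-0.525,-0.353,0,0,0,-0.515]]]' 1 60; python3 -c "
from h import *
st(); plan([push(193.8,36,27,170),push(193.8,36,27,122)])"
```

```text
time: 2.05
tool_pos: [568.5, 99.9, 231.6]
tcp_rot: [180.0, 0.0, -166.1]
ft_force: [0.1, 0.8, 0.3]
finger_gap: -0.2
t 2.05 p [568.5  99.9 231.6] rot [ 1.7999e+02  5.0000e-02 -1.6609e+02] F [0.1 0.8 0.3] M [ 0.03 -0.03 -0.05] gap -0.2 j [  4.9   3.9  89.    0.   87.  -99. ]
(np.float64(572.0), np.float64(96.2), 170, 193.8) -> [-0.0024, -0.0045, 0.0616] [0.0, 0.001, 0.002]
(np.float64(572.0), np.float64(96.2), 122, 193.8) -> [-0.0024, -0.0045, 0.1096] [0.0, 0.001, 0.002]
```

```bash
python3 -m crank '[[[-0.002,-0.0045,0.03,0,0,0],[-0.002,-0.0045,0.06,0,0,0],[-0.002,-0.0045,0.075,0,0,0],[-0.002,-0.0045,0.075,0,0,0]]]'; python3 - <<'E'
from h import *
st(); plan([push(193.8,36,27,122),push(193.8,36,20,122)])
p,d=r.snapshot("scene"); c=p[150:340,380:560]; cv2.imwrite("pics/s1.png",cv2.resize(c,None,fx=3.1,fy=3.1,interpolation=cv2.INTER_CUBIC))
E
```

```text
time: 2.55
tool_pos: [570.7, 96.2, 155.5]
tcp_rot: [180.0, -0.1, -166.1]
ft_force: [-0.1, 0.6, 0.4]
finger_gap: 0.1
t 2.55 p [570.7  96.2 155.5] rot [ 1.7997e+02 -9.0000e-02 -1.6607e+02] F [-0.1  0.6  0.4] M [0.   0.02 0.  ] gap 0.1 j [  4.5   7.   93.8   0.   79.3 -99.4]
(np.float64(572.0), np.float64(96.2), 122, 193.8) -> [-0.0013, -0.0003, 0.0335] [0.0, -0.002, 0.002]
(np.float64(570.3), np.float64(103.0), 122, 193.8) -> [-0.0013, 0.0067, 0.0335] [0.0, -0.002, 0.002]
```

View pics/s1.png

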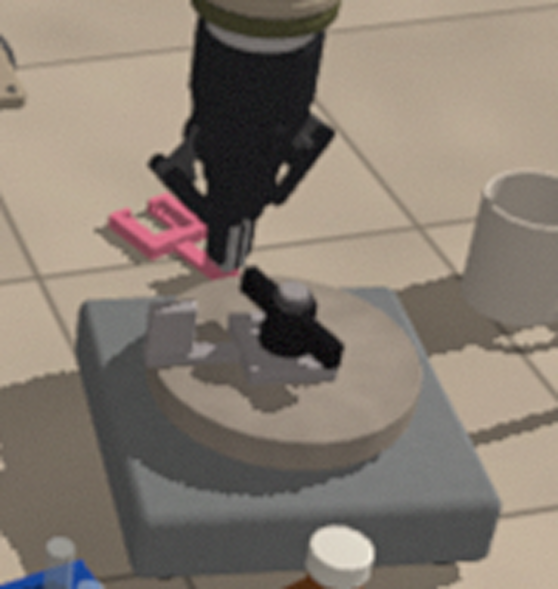

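The shut tips hang just behind the bar's near arm, at about (232, 258) in the crop, with clear space between them and the fin. Next is the descent.

```bash
python3 -m crank '[[[-0.001,0,0.02,0,0,0],[-0.001,0,0.033,0,0,0],[-0.001,0,0.033,0,0,0]]]'; python3 -m crank '[[[0,0.004,0,0,0,0],[0,0.008,0,0,0,0],[0,0.010,0,0,0,0]]]';  python3 - <<'E'
from h import *
st()
E
```

```text
time: 2.98
tool_pos: [571.2, 96.6, 122.0]
tcp_rot: [180.0, -0.1, -166.0]
ft_force: [0.1, 0.0, 0.2]
finger_gap: -0.1
time: 3.35
tool_pos: [569.1, 105.5, 122.4]
tcp_rot: [-179.9, -0.1, -166.0]
ft_force: [0.8, -8.0, -0.1]
finger_gap: -0.0
t 3.35 p [569.1 105.5 122.4] rot [-1.7991e+02 -1.2000e-01 -1.6605e+02] F [ 0.8 -8.  -0.1] M [-1.22 -0.05 -0.02] gap -0.0 j [  5.5   8.7  95.5  -0.1  75.9 -98.4]
```

```bash
python3 -c "
from h import *
plan([push(193-8*i,36.5,17,122.3+8*8*i/360) for i in range(1,11)])"
```

```text
(np.float64(565.6), np.float64(110.9), 122.47777777777777, 185) -> [0.0021, 0.0061, -0.0] [-0.002, -0.002, 0.156]
(np.float64(563.2), np.float64(115.9), 122.65555555555555, 177) -> [0.0032, 0.0115, -0.0002] [-0.002, -0.002, 0.296]
(np.float64(561.4), np.float64(121.3), 122.83333333333333, 169) -> [0.0036, 0.0172, -0.0004] [-0.002, -0.002, 0.436]
(np.float64(560.5), np.float64(126.8), 123.0111111111111, 161) -> [0.0032, 0.0227, -0.0006] [-0.002, -0.002, 0.575]
(np.float64(560.3), np.float64(132.4), 123.18888888888888, 153) -> [0.002, 0.0282, -0.0008] [-0.002, -0.002, 0.715]
(np.float64(560.9), np.float64(138.0), 123.36666666666666, 145) -> [0.0001, 0.0335, -0.001] [-0.002, -0.001, 0.854]
(np.float64(562.2), np.float64(143.5), 123.54444444444444, 137) -> [-0.0025, 0.0385, -0.0012] [-0.003, -0.001, 0.994]
(np.float64(564.3), np.float64(148.7), 123.72222222222221, 129) -> [-0.0058, 0.0431, -0.0014] [-0.003, -0.001, 1.134]
(np.float64(567.1), np.float64(153.5), 123.89999999999999, 121) -> [-0.0096, 0.0471, -0.0016] [-0.003, -0.001, 1.273]
(np.float64(570.6), np.float64(158.0), 124.07777777777777, 113) -> [-0.0141, 0.0506, -0.0018] [-0.003, -0.001, 1.413]
```

```bash
python3 -m crank '[[[0.002,0.006,0,0,0,0.155],[0.003,0.0115,0,0,0,0.295],[0.0035,0.017,0,0,0,0.435],[0.003,0.0225,-0.0005,0,0,0.575],[0.002,0.028,-0.001,0,0,0.715]]]'; python3 -c "
from h import *
st()
plan([push(153-8*i,36.5,17,122.8+8*8*i/360) for i in range(1,6)])"
```

```text
time: 3.98
tool_pos: [559.1, 131.4, 123.3]
tcp_rot: [-179.7, -0.1, 152.7]
ft_force: [-5.3, -6.6, 2.1]
finger_gap: 0.2
t 3.98 p [559.1 131.4 123.3] rot [-1.7968e+02 -1.3000e-01  1.5271e+02] F [-5.3 -6.6  2.1] M [-0.9   0.89  0.04] gap 0.2 j [  8.2   8.2  96.   -0.2  76.1 -54.4]
(np.float64(560.9), np.float64(138.0), 122.97777777777777, 145) -> [0.0014, 0.0067, 0.0003] [-0.006, -0.002, 0.135]
(np.float64(562.2), np.float64(143.5), 123.15555555555555, 137) -> [0.0028, 0.0122, 0.0001] [-0.006, -0.001, 0.274]
(np.float64(564.3), np.float64(148.7), 123.33333333333333, 129) -> [0.0033, 0.0178, -0.0001] [-0.006, -0.001, 0.414]
(np.float64(567.1), np.float64(153.5), 123.5111111111111, 121) -> [0.003, 0.0233, -0.0003] [-0.006, -0.001, 0.553]
(np.float64(570.6), np.float64(158.0), 123.68888888888888, 113) -> [0.002, 0.0289, -0.0005] [-0.006, -0.0, 0.693]
```

```bash
python3 -m crank '[[[0.0015,0.0065,0,0,0,0.135],[0.003,0.012,0,0,0,0.275],[0.0035,0.018,0,0,0,0.415],[0.003,0.0235,-0.0005,0,0,0.555],[0.002,0.029,-0.0005,0,0,0.695]]]'; python3 - <<'E'
from h import *
st()
plan([push(113-8*i,36.5,17,123.3+8*8*i/360) for i in range(1,6)])
for n in ("top","scene"):
    P,d=r.snapshot(n); X=cloud(n,d)
    cv2.imwrite(f"pics/{n}2.png",P)
    X=X[np.isfinite(X[...,2])]
    w=X[(abs(X[:,2]-98)<6)&(np.hypot(X[:,0]-600,X[:,1]-130)<80)&(np.hypot(X[:,0]-600,X[:,1]-130)>55)]
    b=X[(X[:,2]>125)&(X[:,2]<148)&(np.hypot(X[:,0]-600,X[:,1]-130)>20)&(np.hypot(X[:,0]-600,X[:,1]-130)<46)]
    hh,e=np.histogram(b[:,2],np.arange(125,149)); print(n,np.median(w[:,2]),hh)
E
```

```text
time: 4.6
tool_pos: [569.3, 158.3, 124.0]
tcp_rot: [-179.5, 0.1, 112.6]
ft_force: [-7.6, -3.2, 5.7]
finger_gap: -0.2
t 4.6 p [569.3 158.3 124. ] rot [-1.7952e+02  7.0000e-02  1.1264e+02] F [-7.6 -3.2  5.7] M [-0.39  1.19 -0.04] gap -0.2 j [ 10.7  10.8  93.   -0.2  76.6 -11.9]
(np.float64(574.6), np.float64(161.9), 123.47777777777777, 105) -> [0.0013, 0.0062, 0.0005] [-0.008, 0.002, 0.133]
(np.float64(579.2), np.float64(165.2), 123.65555555555555, 97) -> [0.0025, 0.0118, 0.0002] [-0.008, 0.002, 0.273]
(np.float64(584.1), np.float64(167.8), 123.83333333333333, 89) -> [0.0031, 0.0173, 0.0] [-0.008, 0.003, 0.413]
(np.float64(589.4), np.float64(169.7), 124.0111111111111, 81) -> [0.0028, 0.0229, -0.0002] [-0.008, 0.003, 0.552]
(np.float64(594.9), np.float64(170.9), 124.18888888888888, 73) -> [0.0018, 0.0284, -0.0004] [-0.008, 0.004, 0.692]
top 97.46420543320153 [ 4  4  3  7  3  7  7  3  3  3 14  8 15 22 31 20 18  3  9  1  3  4  2]
scene 99.72291005031525 [ 7  6  7  6  8  9  7 10  7  9 13 12  8 16 24 29 26 27 17 14  9  2  4]
```

```bash
python3 - <<'E'
import cv2
a=cv2.imread("pics/top2.png")[90:240,110:260];b=cv2.imread("pics/scene2.png")[170:320,390:540]
import numpy as np
cv2.imwrite("pics/both2.png",cv2.resize(np.hstack([a,b]),(800,400),interpolation=cv2.INTER_CUBIC))
E
```

```text
(no output)
```

View pics/both2.png

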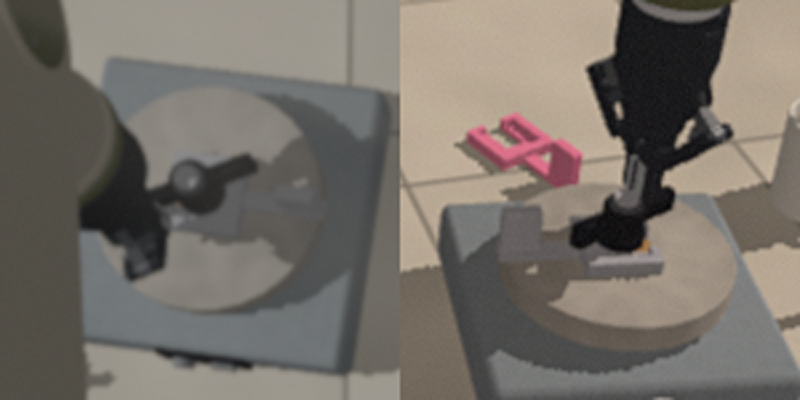

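The bar has turned about 80° clockwise and risen about 1.8 mm, as expected. I'll go on to 73°, still short of the earliest possible stop at 62°.

```bash
python3 -m crank '[[[0.0015,0.006,-0.0005,0,0,0.135],[0.0025,0.012,-0.0005,0,0,0.275],[0.003,0.0175,-0.001,0,0,0.415],[0.003,0.023,-0.001,0,0,0.555],[0.002,0.0285,-0.0015,0,0,0.695]]]'; python3 - <<'E'
from h import *
st()
plan([push(73-2*i,36.5,17,125.3+8*2*i/360) for i in range(1,8)])
E
```

```text
time: 5.32
tool_pos: [593.7, 171.9, 125.0]
tcp_rot: [-179.5, 0.4, 72.6]
ft_force: [-9.1, -0.3, 1.4]
finger_gap: -0.0
t 5.33 p [593.7 171.9 125. ] rot [-179.52    0.41   72.63] F [-9.1 -0.3  1.4] M [-0.09  1.25 -0.07] gap -0.0 j [11.5 14.9 88.2 -0.1 77.6 28.9]
(np.float64(596.3), np.float64(171.0), 125.34444444444445, 71) -> [-0.0001, 0.0028, -0.0004] [-0.008, 0.007, 0.028]
(np.float64(597.7), np.float64(171.2), 125.38888888888889, 69) -> [0.0005, 0.004, -0.0004] [-0.008, 0.007, 0.063]
(np.float64(599.1), np.float64(171.2), 125.43333333333334, 67) -> [0.001, 0.0054, -0.0005] [-0.008, 0.008, 0.098]
(np.float64(600.5), np.float64(171.3), 125.47777777777777, 65) -> [0.0015, 0.0067, -0.0006] [-0.008, 0.008, 0.133]
(np.float64(601.9), np.float64(171.2), 125.52222222222223, 63) -> [0.0018, 0.008, -0.0006] [-0.008, 0.008, 0.168]
(np.float64(603.3), np.float64(171.2), 125.56666666666666, 61) -> [0.0022, 0.0094, -0.0007] [-0.008, 0.008, 0.203]
(np.float64(604.7), np.float64(171.0), 125.61111111111111, 59) -> [0.0024, 0.0108, -0.0007] [-0.008, 0.008, 0.238]
```

```bash
python3 -m crank '[[[0,0.0025,-0.0005,0,0,0.03],[0.0005,0.004,-0.0005,0,0,0.065],[0.001,0.0055,-0.0005,0,0,0.1],[0.0015,0.0065,-0.0005,0,0,0.135]]]'; python3 -m crank '[[[0.0005,0.0015,0,0,0,0.035],[0.001,0.003,0,0,0,0.07],[0.0015,0.0045,0,0,0,0.105]]]';python3 - <<'E'
from h import *
st()
plan([push(59-2*i,36.5,17,125.6+8*2*i/360) for i in range(1,8)])
E
```

```text
time: 5.82
tool_pos: [598.8, 172.3, 125.2]
tcp_rot: [-179.4, 0.5, 64.9]
ft_force: [-7.3, 2.7, 1.1]
finger_gap: -0.1
time: 6.2
tool_pos: [602.3, 172.6, 125.3]
tcp_rot: [-179.3, 0.6, 58.8]
ft_force: [-5.9, 1.5, 3.2]
finger_gap: -0.1
t 6.2 p [602.3 172.6 125.3] rot [-179.32    0.61   58.82] F [-5.9  1.5  3.2] M [ 0.23  1.04 -0.02] gap -0.1 j [11.3 16.4 86.4  0.  78.2 42.5]
(np.float64(606.1), np.float64(170.9), 125.64444444444445, 57) -> [0.0005, 0.0041, -0.0004] [-0.012, 0.011, 0.032]
(np.float64(607.5), np.float64(170.6), 125.68888888888888, 55) -> [0.001, 0.0055, -0.0005] [-0.012, 0.011, 0.067]
(np.float64(608.9), np.float64(170.4), 125.73333333333333, 53) -> [0.0015, 0.0068, -0.0006] [-0.011, 0.011, 0.102]
(np.float64(610.3), np.float64(170.1), 125.77777777777777, 51) -> [0.002, 0.0081, -0.0006] [-0.011, 0.011, 0.136]
(np.float64(611.6), np.float64(169.7), 125.82222222222222, 49) -> [0.0023, 0.0095, -0.0007] [-0.011, 0.012, 0.171]
(np.float64(613.0), np.float64(169.3), 125.86666666666666, 47) -> [0.0027, 0.0109, -0.0008] [-0.011, 0.012, 0.206]
(np.float64(614.3), np.float64(168.8), 125.91111111111111, 45) -> [0.003, 0.0122, -0.0008] [-0.011, 0.012, 0.241]
```

```bash
python3 -m crank '[[[0.0005,0.0025,-0.0005,-0.006,0.006,0.02],[0.001,0.004,-0.0005,-0.012,0.012,0.04],[0.0015,0.0055,-0.0005,-0.012,0.012,0.06]]]'; python3 -c "
from h import *
st()
plan([push(56-2*i,36.5,17,125.8) for i in range(1,6)])"
```

```text
time: 6.58
tool_pos: [606.0, 171.9, 125.3]
tcp_rot: [-179.8, 0.0, 55.4]
ft_force: [-7.0, 1.6, 1.6]
finger_gap: 0.0
t 6.58 p [606.  171.9 125.3] rot [-1.7984e+02  3.0000e-02  5.5380e+01] F [-7.   1.6  1.6] M [ 0.22  1.16 -0.04] gap 0.0 j [11.1 16.1 86.7  0.1 77.3 45.7]
(np.float64(608.2), np.float64(170.5), 125.8, 54) -> [0.0001, 0.0026, -0.0005] [-0.003, 0.0, 0.024]
(np.float64(609.6), np.float64(170.2), 125.8, 52) -> [0.0006, 0.0039, -0.0005] [-0.003, 0.001, 0.059]
(np.float64(610.9), np.float64(169.9), 125.8, 50) -> [0.0011, 0.0052, -0.0005] [-0.003, 0.001, 0.094]
(np.float64(612.3), np.float64(169.5), 125.8, 48) -> [0.0016, 0.0065, -0.0005] [-0.003, 0.001, 0.129]
(np.float64(613.6), np.float64(169.1), 125.8, 46) -> [0.002, 0.0078, -0.0005] [-0.003, 0.001, 0.164]
```

```bash
python3 -m crank '[[[0,0.0025,-0.0005,0,0,0.025],[0.0005,0.004,-0.0005,0,0,0.06],[0.001,0.005,-0.0005,0,0,0.095]]]'; python3 -c "
from h import *
st()
plan([push(50-2*i,36.5,17,126) for i in range(1,6)])"
```

```text
time: 6.95
tool_pos: [609.3, 171.3, 125.5]
tcp_rot: [-179.7, 0.1, 49.9]
ft_force: [-6.5, 4.6, 1.2]
finger_gap: -0.2
t 6.95 p [609.3 171.3 125.5] rot [-1.7967e+02  8.0000e-02  4.9920e+01] F [-6.5  4.6  1.2] M [ 0.61  0.95 -0.05] gap -0.2 j [10.9 16.7 86.   0.2 77.6 51. ]
(np.float64(612.3), np.float64(169.5), 126, 48) -> [0.0006, 0.0034, -0.0005] [-0.006, 0.002, 0.033]
(np.float64(613.6), np.float64(169.1), 126, 46) -> [0.0011, 0.0047, -0.0005] [-0.006, 0.002, 0.068]
(np.float64(614.9), np.float64(168.6), 126, 44) -> [0.0016, 0.006, -0.0005] [-0.006, 0.002, 0.103]
(np.float64(616.2), np.float64(168.1), 126, 42) -> [0.002, 0.0073, -0.0006] [-0.006, 0.002, 0.138]
(np.float64(617.5), np.float64(167.5), 126, 40) -> [0.0024, 0.0087, -0.0006] [-0.006, 0.002, 0.173]
```

```bash
python3 -m crank '[[[0.0005,0.003,-0.0005,0,0,0.03],[0.001,0.0045,-0.0005,0,0,0.06],[0.001,0.005,-0.0005,0,0,0.08]]]'; python3 -c "
from h import *
st()
plan([push(45-2*i,36.5,17,126) for i in range(1,6)])"
```

```text
time: 7.32
tool_pos: [610.9, 171.5, 125.5]
tcp_rot: [-179.3, 0.2, 45.4]
ft_force: [-14.6, 9.6, 4.0]
finger_gap: -0.4
t 7.33 p [610.9 171.5 125.5] rot [-179.32    0.22   45.38] F [-14.6   9.6   4. ] M [ 1.44  2.02 -0.05] gap -0.4 j [10.8 17.2 85.4  0.4 78.  55.3]
(np.float64(615.6), np.float64(168.3), 126, 43) -> [0.001, 0.0056, -0.0005] [-0.012, 0.004, 0.042]
(np.float64(616.9), np.float64(167.8), 126, 41) -> [0.0016, 0.0069, -0.0006] [-0.012, 0.004, 0.076]
(np.float64(618.2), np.float64(167.2), 126, 39) -> [0.0021, 0.0082, -0.0006] [-0.012, 0.004, 0.111]
(np.float64(619.4), np.float64(166.5), 126, 37) -> [0.0024, 0.0096, -0.0006] [-0.012, 0.005, 0.146]
(np.float64(620.6), np.float64(165.9), 126, 35) -> [0.0028, 0.0108, -0.0006] [-0.012, 0.005, 0.181]
```

Force rose to 17.5 N with little movement, so this is probably the stop. I'll confirm with one gentle nudge and a look.

```bash
python3 -m crank '[[[0,0,0,0,0,-0.05],[0,0,0,-0.01,0.004,-0.08]]]'; python3 -m crank '[[[0,0.001,0,0,0,0],[0,0.0025,0,0,0,0],[0,0.0025,0,0,0,0]]]';  python3 - <<'E'
from h import *
st()
for n in ("top","scene"):
    P,d=r.snapshot(n); X=cloud(n,d)
    cv2.imwrite(f"pics/{n}3.png",P); np.save(f"X3_{n}.npy",X)
    X=X[np.isfinite(X[...,2])]
    w=X[(abs(X[:,2]-98)<6)&(np.hypot(X[:,0]-600,X[:,1]-130)<80)&(np.hypot(X[:,0]-600,X[:,1]-130)>55)]
    b=X[(X[:,2]>125)&(X[:,2]<148)&(np.hypot(X[:,0]-600,X[:,1]-130)>20)&(np.hypot(X[:,0]-600,X[:,1]-130)<46)]
    hh,e=np.histogram(b[:,2],np.arange(125,149)); print(n,np.median(w[:,2]),hh)
a=cv2.imread("pics/top3.png")[90:240,110:260];b=cv2.imread("pics/scene3.png")[170:320,390:540]
cv2.imwrite("pics/both3.png",cv2.resize(np.hstack([a,b]),(800,400),interpolation=cv2.INTER_CUBIC))
E
```

```text
time: 7.58
tool_pos: [610.5, 172.1, 125.5]
tcp_rot: [-179.9, -0.0, 50.1]
ft_force: [-4.2, 2.1, 0.4]
finger_gap: 0.1
time: 7.95
tool_pos: [610.9, 171.9, 125.4]
tcp_rot: [-179.7, -0.0, 50.1]
ft_force: [-9.3, 6.7, 3.8]
finger_gap: 0.2
t 7.95 p [610.9 171.9 125.4] rot [-179.65   -0.     50.05] F [-9.3  6.7  3.8] M [ 0.94  1.5  -0.04] gap 0.2 j [10.9 16.9 85.7  0.3 77.6 50.8]
top 97.45875760586932 [ 0  0  0  1  3  4  1  2  5  2  3  5 10 16 30 43 23 26 14 10  7  6  2]
scene 99.69868530543397 [ 7  6 14 11  8  7 13 12 10  9 12  9 10 13  9 18 17 34 26 24 15  1  5]
```

View pics/both3.png

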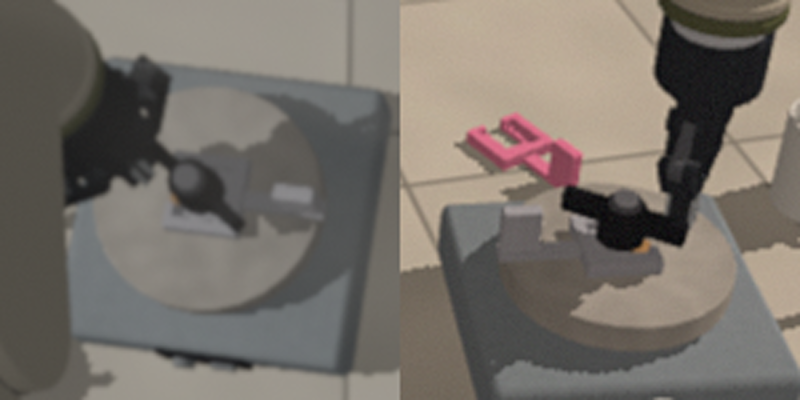

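The bar now stands at about 51°, having turned some 2.5 rad, with its top at z ≈ 141. One more measured push will tell the stop apart from friction.

```bash
python3 -m crank '[[[0,0.0015,0,0,0,0],[0,0.003,0,0,0,0],[0,0.004,0,0,0,0],[0,0.004,0,0,0,0]]]'; python3 -m crank '[[[0,-0.001,0,0,0,0],[0,-0.002,0,0,0,0]]]'; python3 -m crank '[[[0,-0.01,0,0,0,0],[0,-0.025,0,0,0,0],[0,-0.025,0,0,0,0]]]'; python3 -c "
from h import *
st()"
```

```text
time: 8.55
tool_pos: [611.2, 171.7, 125.3]
tcp_rot: [-179.3, 0.1, 50.1]
ft_force: [-16.2, 10.7, 7.3]
finger_gap: -0.1
time: 8.8
tool_pos: [610.2, 172.9, 125.7]
tcp_rot: [-179.4, 0.0, 50.1]
ft_force: [-0.2, -0.6, 0.1]
finger_gap: 0.1
time: 9.18
tool_pos: [590.1, 189.9, 126.0]
tcp_rot: [-179.4, 0.0, 50.1]
ft_force: [0.5, -0.2, -0.9]
finger_gap: 0.1
t 9.18 p [590.1 189.9 126. ] rot [-1.7937e+02  3.0000e-02  5.0120e+01] F [ 0.5 -0.2 -0.9] M [-0.03 -0.04  0.04] gap 0.1 j [12.8 14.8 88.1  0.5 77.4 52.6]
```

At 19 N the nut crept only 0.3 mm, which is the elastic give of the arm, so this is the end stop. I've released it. Next is the fin: move above it with jaws part open and remeasure it now that the nut is out of the way.

```bash
python3 -c "
from h import *
plan([(590,190,180,81.7),(589.8,55.2,180,81.7)])"
```

```text
(590, 190, 180, 81.7) -> [0.0, -0.0007, -0.054] [-0.011, -0.003, -0.551]
(589.8, 55.2, 180, 81.7) -> [-0.1036, 0.0855, -0.0549] [-0.011, -0.003, -0.551]
```

```bash
python3 -m crank '[[[0,0,-0.03,0,0,-0.1],[0,0,-0.054,-0.005,0,-0.2],[-0.03,0.025,-0.055,-0.01,-0.003,-0.35],[-0.065,0.055,-0.055,-0.01,-0.003,-0.5],[-0.1035,0.0855,-0.055,-0.011,-0.003,-0.551],[-0.1035,0.0855,-0.055,-0.011,-0.003,-0.551]]]' 0.55 20; python3 - <<'E'
from h import *
st(); np.set_printoptions(precision=1,suppress=True)
for n in ("top","scene"):
    p,d=r.snapshot(n); cv2.imwrite(f"pics/{n}4.png",p); X=cloud(n,d); P=X[np.isfinite(X[...,2])]
    b=P[(P[:,2]>134)&(P[:,2]<146)&(abs(P[:,0]-600)<60)&(abs(P[:,1]-130)<55)&(np.hypot(P[:,0]-600.5,P[:,1]-131)>22)]
    q=b[:,:2]-S
    if len(q): u=np.linalg.svd(q)[2][0]; print(n,"bar ang",np.degrees(np.arctan2(u[1],u[0])),len(q),"z",np.percentile(b[:,2],[25,50,75]))
    w=P[(abs(P[:,2]-98)<6)&(np.hypot(P[:,0]-600,P[:,1]-130)<80)&(np.hypot(P[:,0]-600,P[:,1]-130)>55)];print(np.median(w[:,2]))
    ft=P[(P[:,2]>128)&(P[:,2]<146)&(abs(P[:,0]-588)<25)&(abs(P[:,1]-54)<25)]
    if len(ft)>5: print("fin",cv2.minAreaRect(ft[:,:2].astype(np.float32)),len(ft))
a=cv2.imread("pics/top4.png")[90:240,110:260];b=cv2.imread("pics/scene4.png")[170:320,360:510]
cv2.imwrite("pics/both4.png",cv2.resize(np.hstack([a,b]),(800,400),interpolation=cv2.INTER_CUBIC))
E
```

```text
time: 9.93
tool_pos: [589.9, 52.0, 180.2]
tcp_rot: [180.0, 0.1, 81.5]
ft_force: [0.5, -0.2, 0.3]
finger_gap: 38.5
t 9.93 p [589.9  52.  180.2] rot [1.7997e+02 8.0000e-02 8.1490e+01] F [ 0.5 -0.2  0.3] M [ 0.02  0.02 -0.08] gap 38.5 j [ 0.1  7.9 90.2 -0.1 81.9  8.6]
97.632928213328
fin ((587.8472900390625, 52.61688232421875), (24.55422019958496, 12.086581230163574), 75.30931091308594) 80
scene bar ang 46.56760258620957 185 z [137.9 141.5 143.1]
99.75286602534743
fin ((592.117431640625, 54.89775466918945), (31.18315315246582, 15.997700691223145), 75.34998321533203) 142
```

View pics/both4.png

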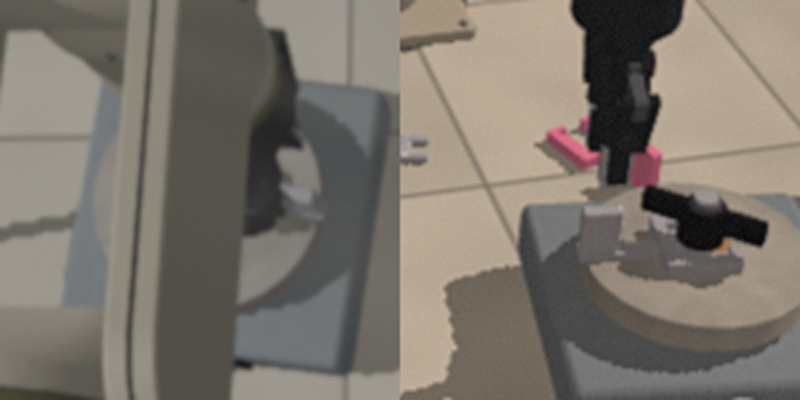

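```bash
python3 -c "
from h import *
plan([(589.8,55.2,150,81.5),(589.8,55.2,107,81.5)])"
```

```text
(589.8, 55.2, 150, 81.5) -> [0.0002, -0.0001, 0.0302] [0.0, 0.0, 0.001]
(589.8, 55.2, 107, 81.5) -> [0.0002, -0.0001, 0.0732] [0.0, 0.0, 0.001]
```

```bash
python3 -m crank '[[[0,0,0.02,0,0,0],[0,0,0.04,0,0,0],[0,0,0.058,0,0,0],[0,0,0.073,0,0,0],[0,0,0.073,0,0,0]]]'; python3 - <<'E'
from h import *
st()
p,d=r.snapshot("scene"); cv2.imwrite("pics/s5.png",cv2.resize(p[180:300,390:520],None,fx=5,fy=5,interpolation=cv2.INTER_CUBIC))
E
```

```text
time: 10.65
tool_pos: [588.5, 55.1, 105.0]
tcp_rot: [-179.8, 0.0, 81.6]
ft_force: [-0.3, -0.1, 0.8]
finger_gap: 38.6
t 10.65 p [588.5  55.1 105. ] rot [-1.7981e+02  4.0000e-02  8.1590e+01] F [-0.3 -0.1  0.8] M [ 0.01 -0.    0.02] gap 38.6 j [ 0.4 11.6 94.2 -0.  74.4  8.8]
```

View pics/s5.png

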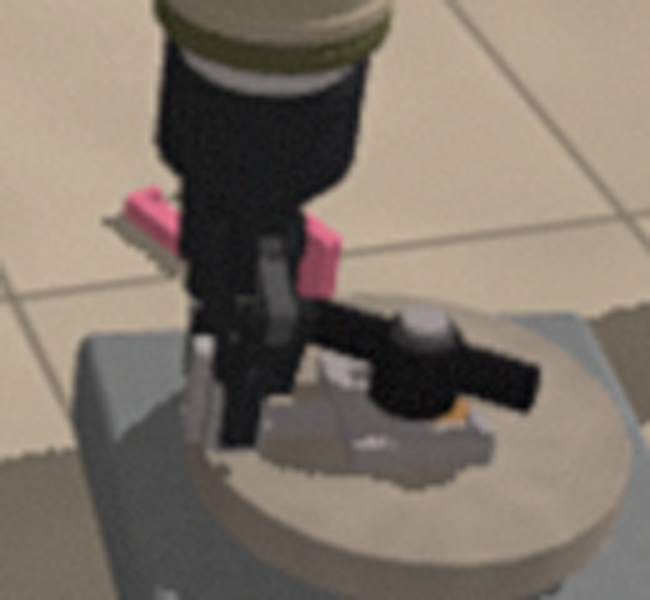

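The jaws straddle the fin. I'll correct the small tracking offset and close gently at 20 N.

```bash
python3 -m crank '[[[0,0.001,-0.002,0,0,0],[0,0.001,-0.002,0,0,0]]]' 0.78 20;  python3 -c "
from h import *
st()"; python3 -m crank '[[[0,0,0,0,0,0],[0,0,0,0,0,0],[0,0,0,0,0,0]]]' 0.87 20; python3 -c "
from h import *
st()"
```

```text
time: 10.95
tool_pos: [591.3, 54.9, 109.6]
tcp_rot: [180.0, 0.0, 81.6]
ft_force: [-1.4, 0.5, -0.8]
finger_gap: 18.8
t 10.95 p [591.3  54.9 109.6] rot [179.96   0.    81.58] F [-1.4  0.5 -0.8] M [-0.04 -0.01  0.02] gap 18.8 j [ 0.4 11.5 93.8 -0.  74.7  8.8]
time: 11.32
tool_pos: [591.1, 54.9, 109.8]
tcp_rot: [180.0, 0.0, 81.6]
ft_force: [-3.6, -0.7, 0.9]
finger_gap: 11.5
t 11.32 p [591.1  54.9 109.8] rot [179.98   0.    81.59] F [-3.6 -0.7  0.9] M [0.02 0.53 0.12] gap 11.5 j [ 0.4 11.5 93.8 -0.  74.7  8.8]
```

```bash
python3 -m crank '[[[0,-0.0006,0,0,0,0],[0,-0.0006,0,0,0,0],[0,-0.0006,0,0,0,0]]]' 0.95 20; python3 -c "
from h import *
st()"
```

```text
time: 11.7
tool_pos: [590.6, 54.9, 109.7]
tcp_rot: [180.0, 0.0, 81.6]
ft_force: [-0.3, -0.1, -0.1]
finger_gap: 11.8
t 11.7 p [590.6  54.9 109.7] rot [179.97   0.    81.58] F [-0.3 -0.1 -0.1] M [0.01 0.12 0.05] gap 11.8 j [ 0.4 11.4 93.9 -0.  74.7  8.8]
```

Wrist force is nulled to about 0.3 N. I'll firm the grip and start a slow draw along -y.

```bash
python3 -m crank '[[[0,0,0,0,0,0],[0,0,0,0,0,0],[-0.001,0,0,0,0,0],[-0.003,0,0,0,0,0],[-0.006,0,0,0,0,0],[-0.009,0,0,0,0,0]]]' 0.95 45; python3 -c "
from h import *
st()"
```

```text
time: 12.45
tool_pos: [589.3, 45.8, 109.8]
tcp_rot: [180.0, 0.0, 81.6]
ft_force: [-0.7, 1.9, -0.2]
finger_gap: 11.2
t 12.45 p [589.3  45.8 109.8] rot [179.96   0.    81.58] F [-0.7  1.9 -0.2] M [ 0.28  0.06 -0.  ] gap 11.2 j [-0.5 11.1 94.2 -0.  74.6  7.9]
```

```bash
python3 -m crank '[[[-0.003,0,0,0,0,0],[-0.006,0,0,0,0,0],[-0.009,0,0,0,0,0],[-0.012,0,0,0,0,0],[-0.015,0,0,0,0,0]]]'; python3 -m crank '[[[-0.003,0,0,0,0,0],[-0.006,0,0,0,0,0],[-0.009,0,0,0,0,0],[-0.012,0,0,0,0,0],[-0.015,0,0,0,0,0]]]'; python3 - <<'E'
from h import *
st()
for n in ("top","scene"):
    p,d=r.snapshot(n); cv2.imwrite(f"pics/{n}6.png",p)
a=cv2.imread("pics/top6.png")[90:240,110:260];b=cv2.imread("pics/scene6.png")[180:330,360:510]
cv2.imwrite("pics/both6.png",cv2.resize(np.hstack([a,b]),(800,400),interpolation=cv2.INTER_CUBIC))
E
```

```text
time: 13.08
tool_pos: [587.1, 30.7, 109.8]
tcp_rot: [180.0, 0.0, 81.6]
ft_force: [-0.9, 1.3, 0.0]
finger_gap: 11.3
time: 13.7
tool_pos: [584.9, 15.7, 109.8]
tcp_rot: [180.0, 0.0, 81.6]
ft_force: [0.5, 0.0, 0.7]
finger_gap: 11.8
t 13.7 p [584.9  15.7 109.8] rot [179.95   0.    81.58] F [0.5 0.  0.7] M [ 0.11  0.   -0.03] gap 11.8 j [-3.5 10.2 95.2 -0.  74.5  4.9]
```

View pics/both6.png

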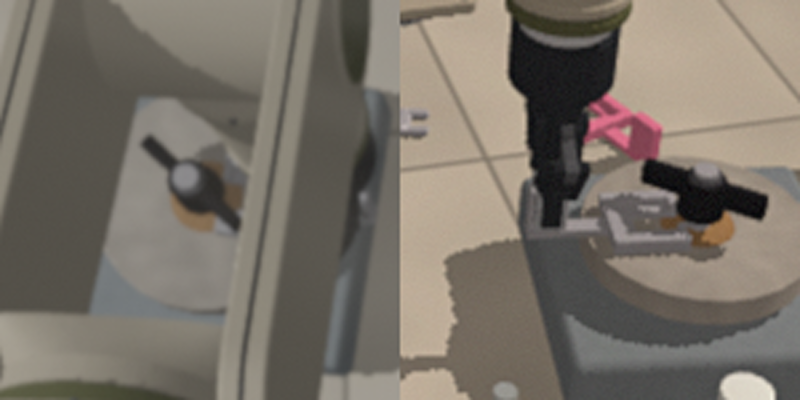

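The washer is halfway out, with its prongs just leaving the spindle and no contact force. I'll complete the draw to over 85 mm.

```bash
python3 -m crank '[[[-0.005,0,0,0,0,0],[-0.010,0,0,0,0,0],[-0.016,0,0,0,0,0],[-0.022,0,0,0,0,0],[-0.028,0,0,0,0,0],[-0.034,0,0,0,0,0],[-0.040,0,0,0,0,0],[-0.046,0,0,0,0,0],[-0.052,0,0,0,0,0],[-0.054,0,0,0,0,0]]]'; python3 -c "
from h import *
st()"
```

```text
time: 15.05
tool_pos: [576.9, -38.4, 109.9]
tcp_rot: [180.0, 0.0, 81.5]
ft_force: [-0.3, 0.3, 0.1]
finger_gap: 11.3
t 15.05 p [576.9 -38.4 109.9] rot [1.7996e+02 2.0000e-02 8.1540e+01] F [-0.3  0.3  0.1] M [ 0.12 -0.04 -0.03] gap 11.3 j [-8.9  9.2 96.4 -0.  74.4 -0.4]
```

```bash
python3 -m crank '[[[0,0,-0.003,0,0,0],[0,0,-0.01,0,0,0],[0,0,-0.025,0,0,0],[0,0,-0.04,0,0,0],[0,0,-0.05,0,0,0],[0,0,-0.05,0,0,0]]]' 0.95 60; python3 - <<'E'
from h import *
st(); 
plan([(537.9,-355.6,120,104.3),(537.9,-355.6,17,104.3)])
p,d=r.snapshot("scene"); cv2.imwrite("pics/s7.png",p[130:330,280:540])
E
```

```text
time: 15.8
tool_pos: [577.8, -38.5, 161.5]
tcp_rot: [179.8, 0.0, 81.5]
ft_force: [-0.3, 0.2, -1.8]
finger_gap: 11.2
t 15.8 p [577.8 -38.5 161.5] rot [1.798e+02 3.000e-02 8.155e+01] F [-0.3  0.2 -1.8] M [-0.05  0.01 -0.03] gap 11.2 j [-8.9  6.5 93.7 -0.  79.6 -0.4]
(537.9, -355.6, 120, 104.3) -> [-0.3195, 0.007, 0.0417] [0.003, 0.001, -0.397]
(537.9, -355.6, 17, 104.3) -> [-0.3194, 0.0067, 0.1447] [0.003, 0.001, -0.397]
```

View pics/s7.png

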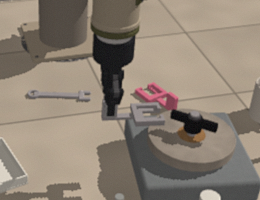

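The washer is held level and the nut is untouched. Next I'll carry it to the tray.

```bash
python3 -m crank '[[[-0.015,0,0,0,0,-0.02],[-0.05,0.001,0,0,0,-0.06],[-0.09,0.002,0,0,0,-0.11],[-0.13,0.003,0.005,0,0,-0.16],[-0.17,0.004,0.01,0,0,-0.21],[-0.21,0.005,0.02,0,0,-0.26],[-0.25,0.006,0.03,0,0,-0.31],[-0.285,0.007,0.035,0,0,-0.36],[-0.31,0.007,0.04,0.003,0,-0.39],[-0.3195,0.007,0.0417,0.003,0,-0.397]]]'; python3 -m crank '[[[0,0,0,0,0,0],[0,0,0,0,0,0]]]'; python3 - <<'E'
from h import *
st(); plan([(537.9,-355.6,60,104.3),(537.9,-355.6,20,104.3)])
np.set_printoptions(precision=1,suppress=True)
for n in ("top","scene"):
    p,d=r.snapshot(n); cv2.imwrite(f"pics/{n}8.png",p)
    for o in r.landmark_of("tray_in",n)[:3]: print(n,o,atz(n,o["pixel"],4))
    for t,z in (("washer_mid",108),("washer_fin",133)):
        for o in r.landmark_of(t,n)[:3]: print(n,t,o,atz(n,o["pixel"],z))
a=cv2.imread("pics/top8.png")[90:290,320:520];b=cv2.imread("pics/scene8.png")[180:380,150:350]
cv2.imwrite("pics/both8.png",cv2.resize(np.hstack([a,b]),(800,400),interpolation=cv2.INTER_CUBIC))
E
```

```text
time: 17.1
tool_pos: [536.2, -356.4, 117.5]
tcp_rot: [-179.8, -0.1, 104.2]
ft_force: [1.1, 0.5, -1.8]
finger_gap: 11.3
time: 17.35
tool_pos: [536.3, -355.4, 117.3]
tcp_rot: [-179.8, -0.1, 104.2]
ft_force: [-1.1, 0.0, -1.2]
finger_gap: 10.8
t 17.35 p [ 536.3 -355.4  117.3] rot [-1.7984e+02 -1.0000e-01  1.0422e+02] F [-1.1  0.  -1.2] M [-0.07 -0.05 -0.02] gap 10.8 j [-38.1  18.6  84.6  -0.1  77.  -52.3]
(537.9, -355.6, 60, 104.3) -> [-0.0007, 0.0017, 0.0573] [-0.003, -0.002, -0.001]
(537.9, -355.6, 20, 104.3) -> [-0.0008, 0.0018, 0.0972] [-0.003, -0.002, -0.001]
top {'pixel': [399.7, 199.3], 'conf': 0.77} [ 538.7 -311.9    4. ]
top washer_mid {'pixel': [180.8, 289.2], 'conf': 0.71} [344.6 134.1 108. ]
top washer_mid {'pixel': [405.3, 195.0], 'conf': 0.61} [ 526.  -306.8  108. ]
top washer_fin {'pixel': [172.3, 271.7], 'conf': 0.98} [377.5 143.4 133. ]
top washer_fin {'pixel': [430.8, 186.8], 'conf': 0.69} [ 536.1 -351.9  133. ]
scene {'pixel': [183.4, 241.8], 'conf': 0.63} [ 264.1 -456.7    4. ]
scene {'pixel': [251.6, 303.3], 'conf': 0.58} [ 519.4 -315.1    4. ]
scene washer_mid {'pixel': [249.8, 267.2], 'conf': 0.76} [ 526.4 -310.   108. ]
scene washer_mid {'pixel': [437.5, 233.8], 'conf': 0.6} [500.3  97.2 108. ]
scene washer_mid {'pixel': [476.1, 251.4], 'conf': 0.37} [576.  152.9 108. ]
scene washer_fin {'pixel': [451.7, 229.7], 'conf': 0.95} [524.8 116.8 133. ]
scene washer_fin {'pixel': [226.2, 263.8], 'conf': 0.6} [ 536.9 -355.1  133. ]
scene washer_fin {'pixel': [253.1, 304.4], 'conf': 0.46} [ 664.3 -315.1  133. ]
```

View pics/both8.png

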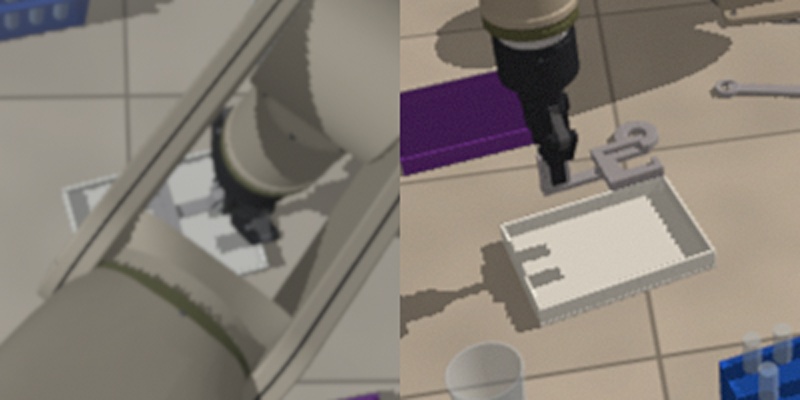

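The washer mid sits at about (526, -309), above the tray centre at about (527, -313), and lines up with the tray's length. Time to lower it.

```bash
python3 -m crank '[[[-0.001,0.001,0.015,0,0,0],[-0.001,0.0015,0.035,0,0,0],[-0.001,0.0015,0.055,0,0,0],[-0.001,0.0015,0.07,-0.003,-0.002,0],[-0.001,0.0015,0.08,-0.003,-0.002,0],[-0.001,0.0015,0.088,-0.003,-0.002,0],[-0.001,0.0015,0.09,-0.003,-0.002,0],[-0.001,0.0015,0.09,-0.003,-0.002,0]]]'; python3 -c "
from h import *
st(); plan([(537.9,-355.6,16,104.3)])"
```

```text
time: 18.75
tool_pos: [538.1, -357.0, 28.1]
tcp_rot: [179.9, 0.1, 104.2]
ft_force: [0.1, -0.0, -1.0]
finger_gap: 10.7
t 18.75 p [ 538.1 -357.    28.1] rot [1.7995e+02 1.1000e-01 1.0423e+02] F [ 0.1 -0.  -1. ] M [-0.03 -0.12 -0.03] gap 10.7 j [-38.1  24.2  87.4  -0.   68.2 -52.3]
(537.9, -355.6, 16, 104.3) -> [0.0014, 0.0001, 0.0121] [0.001, 0.002, -0.001]
```

```bash
python3 -m crank '[[[0.001,0,0.004,0,0,0],[0.001,0,0.008,0,0,0],[0.001,0,0.009,0,0,0],[0.001,0,0.0095,0,0,0]]]'; python3 -c "
from h import *
st()"; python3 -m crank '[[[0,0,0.001,0,0,0],[0,0,0.0015,0,0,0],[0,0,0.0015,0,0,0]]]'; python3 -c "
from h import *
st()"
```

```text
time: 19.25
tool_pos: [537.8, -356.0, 18.4]
tcp_rot: [180.0, 0.1, 104.2]
ft_force: [0.8, 0.8, -1.2]
finger_gap: 11.0
t 19.25 p [ 537.8 -356.    18.4] rot [1.7996e+02 9.0000e-02 1.0423e+02] F [ 0.8  0.8 -1.2] M [-0.09 -0.04 -0.02] gap 11.0 j [-38.   24.9  87.8  -0.   67.3 -52.3]
time: 19.62
tool_pos: [537.8, -356.0, 16.9]
tcp_rot: [180.0, 0.1, 104.2]
ft_force: [0.2, -0.4, -1.5]
finger_gap: 11.0
t 19.62 p [ 537.8 -356.    16.9] rot [1.7996e+02 9.0000e-02 1.0423e+02] F [ 0.2 -0.4 -1.5] M [-0.05 -0.07 -0.06] gap 11.0 j [-38.   25.   87.8  -0.   67.1 -52.3]
```

```bash
python3 -m crank '[[[0,0,0.0007,0,0,0],[0,0,0.001,0,0,0],[0,0,0.001,0,0,0]]]'; python3 -m crank '[[[0,0,0.0005,0,0,0],[0,0,0.0008,0,0,0],[0,0,0.0008,0,0,0]]]'
```

```text
time: 20.0
tool_pos: [537.8, -356.0, 16.0]
tcp_rot: [180.0, 0.1, 104.2]
ft_force: [-0.2, 0.0, -0.4]
finger_gap: 11.3
time: 20.38
tool_pos: [537.9, -356.1, 15.9]
tcp_rot: [180.0, 0.1, 104.2]
ft_force: [-2.1, 1.2, 6.3]
finger_gap: 11.3
```

It touched down softly at 6 N. Release and retreat straight up.

```bash
python3 -m crank '[[[0,0,-0.0003,0,0,0],[0,0,-0.0003,0,0,0],[0,0,-0.0003,0,0,0],[0,0,-0.0003,0,0,0]]]' 0.6 20; python3 -m crank '[[[0,0,-0.01,0,0,0],[0,0,-0.03,0,0,0],[0,0,-0.06,0,0,0],[0,0,-0.1,0,0,0],[0,0,-0.14,0,0,0],[0,0,-0.18,0,0,0],[-0.05,0,-0.2,0,0,0],[-0.1,0,-0.2,0,0,0],[-0.12,0,-0.2,0,0,0]]]'; python3 - <<'E'
from h import *
st(); np.set_printoptions(precision=1,suppress=True)
for n in ("top","scene"):
    p,d=r.snapshot(n); cv2.imwrite(f"pics/{n}9.png",p)
    X=cloud(n,d);P=X[np.isfinite(X[...,2])]
    f=P[(P[:,2]>33)&(P[:,2]<60)&(abs(P[:,0]-537)<60)&(abs(P[:,1]+340)<60)]
    if len(f)>5: print(n,"fin",cv2.minAreaRect(f[:,:2].astype(np.float32)),np.percentile(f[:,2],[5,50,95]))
    b=P[(P[:,2]>134)&(P[:,2]<146)&(abs(P[:,0]-600)<60)&(abs(P[:,1]-130)<55)&(np.hypot(P[:,0]-600.5,P[:,1]-131)>22)]
    if len(b)>5: u=np.linalg.svd(b[:,:2]-S)[2][0]; print(n,"bar ang",np.degrees(np.arctan2(u[1],u[0])),"z",np.percentile(b[:,2],[25,50,75]))
cv2.imwrite("pics/both9.png",cv2.resize(np.hstack([cv2.imread("pics/top9.png")[60:360,100:500],cv2.imread("pics/scene9.png")[130:430,140:540]]),(800,300)))
E
```

```text
time: 20.88
tool_pos: [537.9, -356.0, 16.0]
tcp_rot: [180.0, 0.1, 104.2]
ft_force: [-0.1, -0.1, 0.0]
finger_gap: 34.0
time: 22.0
tool_pos: [567.2, -474.8, 218.6]
tcp_rot: [179.9, 0.3, 104.1]
ft_force: [0.1, 0.2, -0.7]
finger_gap: 34.0
t 22.0 p [ 567.2 -474.8  218.6] rot [179.89   0.25 104.14] F [ 0.1  0.2 -0.7] M [-0.03 -0.02 -0.03] gap 34.0 j [-43.9  29.6  59.8  -0.   90.3 -58. ]
top fin ((537.4957885742188, -355.9304504394531), (12.552452087402344, 30.669422149658203), 15.422831535339355) [38.2 47.  50.3]
top bar ang -132.9282837863001 z [139.5 140.7 142. ]
scene fin ((538.328857421875, -355.0632629394531), (16.994213104248047, 30.249866485595703), 16.358997344970703) [34.6 45.6 51.1]
scene bar ang 46.31829597045762 z [137.9 141.  143. ]
```

View pics/both9.png

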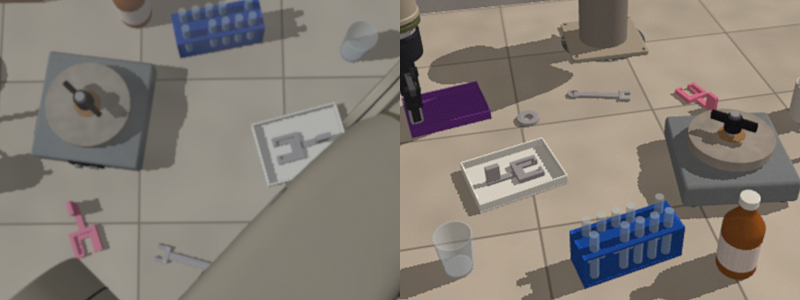

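The washer lies flat inside the white tray, with its fin at about (538, -356) and no tilt showing. The nut bar still stands at about 47° with its top at z ≈ 141, and the gripper is clear of everything. Handing in now.

```bash
python3 -c "
from h import *
st(); print(r.hand_in())"
```

```text
t 22.1 p [ 566.8 -474.3  217.5] rot [179.93   0.18 104.11] F [-0.   0.3  0.4] M [0.01 0.03 0.01] gap 34.2 j [-43.9  29.6  59.9  -0.   90.3 -58. ]
the job is handed in; nothing more can be done
None
```

The nut is backed off to its end stop and the washer lies flat, released, in the white tray. I handed the job in at 22.1 s.

- **Nut:** I pushed its bar clockwise about 2.5 rad with shut fingertips. It then stopped moving: a last check push of about 19 N (21 N with the upward part) shifted it only 0.3 mm, against 7–9 N while it was turning. I backed straight off and left it there.
- **Washer:** I gripped it by the fin, centred the grip until the side force was near zero, and drew it out 94 mm along -y. Force readings during the draw stayed at about 2 N or less. It touched down in the tray at about 6 N.
- **Last checks:** Both cameras show the washer flat inside the tray and lined up with it. The nut is unmoved since the turn, and no other object looks disturbed. The gripper was clear and reading no load.
- **Disagreement:** The cameras put the bar's top at about 141.3 mm (top view) and 139.5–141 mm (side view). The description implies about 142 mm at the end stop. I put the gap down to depth error, because the force showed a clear stop and the washer came out without catching the nut.

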